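# Close a tachograph: spacer sleeve on its stud, cover pressed home under the bezel lip

## Task

Close up the tachograph that is clamped in the cradle. First slip the brass spacer sleeve right down over the upright stud on its circuit board; then lay the aluminium cover flat on the case, slide its tongue in under the lip of the front bezel and push it fully home against the spring behind the lip, so that its screw hole lies over the stud. Do not force it, leave the other things on the bench alone, and finish holding on to the cover, still pressing it home, so that the screw could be put in: let go and the spring pushes it out again.

Things in the scene. Friction and masses are not known exactly. Their poses are not given: they have to be found in the camera images.
- unit: Tachograph in a steel case, clamped in a cradle fixed to the bench. Origin on the bench below its middle; +x points to its black front bezel, +y left, z up. In mm: case x -100 to 77, y -92 to 92, bezel x 77 to 90, top z 68. Opening x -75 to 55, y -72 to 72. The cover slides at z 58 on two side ledges and the back deck round the opening; the strip at its front is 1 mm lower.
- stud (a point): Foot of the upright steel stud, on the top of the circuit board (z 21 mm) in the opening, at unit (-30, 50, 21) mm; axes as the unit. The stud is 9 mm thick, 24 mm high, with a bevelled tip at unit z 45 mm. Board parts are up to 16 mm high, none within 40 mm of the stud.
- lip (a point): Middle of the lower back edge of the bezel's lip, the mouth of the slot, at unit (63, 0, 64.5) mm; axes as the unit. The lip overhangs x 63 to 77, all across, top at z 68; the slot under it is 114 mm wide (y -57 to 57) and 6.5 mm high above the ledges.
- home (a point): On the solid stop at the end of the slot: here lies the middle of the tongue's front edge, underside, when the cover is fully home. Unit (77, 0, 58) mm; axes as the unit.
- strip (a joint): Sprung copper earthing strip in the slot behind the lip, 80 mm wide. 0 m when free, its face then 6 mm before the stop, 8 mm in from the lip's edge; grows as the cover pushes it, 0.006 m when the cover is home. It pushes back with 2 N at first, 6 N at home; then the cover meets the solid stop.
- cover: Aluminium cover lying flat on the bench, about 0.25 kg. Origin at its underside, middle of its 160 mm length; +x to the tongue, z up. In mm: plate 3 thick, x -80 to 64, y -80 to 80; tongue x 64 to 80, 110 wide, front corners bevelled by 6. Grip rib on top: 10 thick in x, 60 long in y, at x -35, y 0, top at z 27. Home: origin at unit (-3, 0, 58).
- rib (a point): Middle of the top of the cover's grip rib, 27 mm above the cover's underside, at cover (-35, 0, 27) mm; axes as the cover.
- tongue (a point): Middle of the front edge of the cover's tongue, on the underside, at cover (80, 0, 0) mm; axes as the cover.
- screw_hole (a point): Centre of the cover's 8 mm screw hole, on the underside, at cover (-27, 50, 0) mm.
- sleeve: Brass spacer sleeve, a plain tube standing upright on the bench: outer diameter 22 mm, bore 11 mm, 36 mm high, about 0.085 kg. Origin at the centre of its lower end, z up its axis. Seated on the stud its top is 1 mm below the cover.
- case: Bystander: open black plastic drum case, 132 mm across, 88 mm high. Origin under its centre.
- gauge: Bystander: black round dial instrument lying face up, 100 mm across, 50 mm high. Origin under its centre.
- screwdriver: Bystander: screwdriver lying on the bench, about 0.2 m long.
- bearing: Bystander: low steel bearing ring lying flat, 40 mm across, 12 mm high. Origin under its centre.
Not all that is in view belongs to the job. Of the things shaped like the sleeve, the brass one is meant.

How it is judged:
By the outcome, as a careful person would: the job done as asked, in the order asked, and still so for the second after the job is handed in, while the arm keeps its last pose, push and grip.
It also fails if it takes over 58 s, if anything falls off the work surface, if the arm or the gripper's body presses on something with over 40 N, if the wrist force passes 120 N, or if a joint passes its speed limit or range.

## Robot

A 7-joint arm with a two-finger parallel gripper is mounted at the origin on the work surface. World frame = base frame: x ahead of the robot, y to its left, z up, the work surface at z = 0. Lengths are in m, angles in rad, forces in N, time in s.
With the tool pointing down it reaches from about 0.4 to 0.875 m from the base axis. Payload 19.3 kg.
Tool frame: the origin (TCP) lies on the centre line of the jaws, within the pads' length; the fingertips stand 8 mm ahead of it and the grasp point (between the pads) lies 11 mm behind it; z points along the fingers, y is the line along which they close (so a half turn about z gives the same grasp; the last joint's range is limited). The gripper opens to 85 mm and grips with 20 to 120 N. Pads are 22 mm wide; open, the fingers measure 114 mm over their backs; the gripper's body (76 mm by 85 mm) begins 54 mm behind the grasp point. The pads swing forward as they close: fully open they stand 13 mm farther back than shut.
Start: joints at [-1.336, 0.521, -0.036, 1.599, 0.021, 1.021, -0.113], TCP at [0.188, 0.596, 0.239] pointing down, gripper open.
Joint ranges: [-2.91, 2.91], [-0.3, 2.13], [-1.5, 1.42], [0.17, 2.43], [-1.26, 4.41], [0.16, 1.93], [-2.52, 2.52]. Speed limits (rad/s): [1.89, 1.89, 2.39, 2.39, 3.01, 3.01, 3.01].

## Interface

Orientations are given as [roll, pitch, yaw] about the fixed x, y, z axes, in that order (R = Rz(yaw) Ry(pitch) Rx(roll)).
In Python, from workcell import status, grab_frame, camera_params, bot, search_frame, silhouettes gives the robot as it stands.
- The arm moves only by the shell command python3 -m creep 'ROWS' [FORCE]. ROWS is JSON, a list of rows, each a list of 5 numbers: the shift along the tool's x, y, z in units of 60 mm (1.0 is 60 mm), then the turn about the tool's z in units of 8 degrees (1.0 is 8 degrees), then the opening, from 0 (shut) to 1 (fully open). In form: [[x, y, z, twist, hand], ...]. A call has 1 to 5 rows; each row is the pose to reach, as a shift and turn from the pose commanded when the call began, along the tool's axes at that moment; what a row does not reach only later rows make up. A row lasts 1/8 s, in which the tool goes at most 62.5 mm and 10.7 degrees, less where a joint would pass 70% of its speed; a pose out of reach is approached as far as the arm can. A call with a gripper value outside its range is refused whole. The fingers move at their own pace and stop on an object; FORCE is the grip in N (left out, the last holds). Time passes only in rows, so rows that repeat a pose let the fingers close. It gives the time, the measured TCP pose, the force, the opening and the grip force at its end, in the units of the state.
- status.observe(): the state, without advancing time (a new reading comes with each control period).
- grab_frame(name): name is "scene" or "top" or "wrist"; returns the picture (480x640x3 uint8, blue, green, red); there is no depth.
- camera_params(name): a dict with "K" (3x3 intrinsics, pixels), "rvec" (rotation vector, rad) and "tvec" (3), from world to camera coordinates, as OpenCV has them; the wrist camera has in their place "tool_from_camera" (4x4, takes a point from camera to tool coordinates, whose origin is the TCP and whose axes are the flange's). Camera axes: x right, y down, z forward; pixel columns grow to the right and rows downward; lengths in m; the calibration is good to about 2 mm. A picture is of the moment at which its call begins: read the wrist's pose just before it. camera_params takes no time and is no camera call.
- bot.job_done(): hands the job in; it is judged then, once.
Trained networks look in the newest picture that a camera, given by its name, has taken for a name from the list of things; names that differ only in an ending like _2 or _b are one class to them, and where a whole thing is asked for, a point or a joint stands for the part that bears it (a point fixed in the world has none). Each returns a list of dicts, best first, with "p" (0 to 1); they miss things now and then, are a little off and sometimes report something else, mostly with a low value. They report only what shows in the picture. A call takes as long as a camera call. They do not tell look-alikes from the thing itself.
- search_frame(camera, name): "extent" ([left, top, right, bottom] as shares, 0 to 1, of the picture: columns of its width, rows of its height, round what is visible of it).
- silhouettes(camera, name): "mask" (480x640 bool, what is visible of it) and "extent" ([left, top, right, bottom] as shares, 0 to 1, of the picture: columns of its width, rows of its height, round what is visible of it).
The state is a dict: "clock": time; "qpos": joint angles; "qd": joint speeds; "joint_efforts": joint torques, N m; "position": TCP position; "tool_rot": TCP orientation; "force": force on the tool from outside, world axes, zero at the start; "moment": the same for the moment, N m; "grip_width": finger opening in m; "finger_force": force on a finger pad.
Only numpy, scipy, OpenCV 4.12 (cv2) and the standard library are available. Lean on these libraries where they do the work, as an engineer would, in place of code of your own. Each camera call takes 0.05 s, during which the arm holds its last target. There are 200 camera calls.

## Working session

There is one attempt and no reset: what is moved stays moved. The work goes in short steps, Python scripts to look and compute and a shell command to move; the robot and the scene stay as the last step left them, time stands still between calls to the robot, and variables do not carry over. Pictures are saved under pics/ and viewed, at most 10 in all, crops included, and the job is handed in when it is done.

```bash
mkdir -p pics; ls; cat > h.py <<'E'
import numpy as np, cv2
from workcell import status, grab_frame, camera_params, bot, search_frame, silhouettes
from scipy.spatial.transform import Rotation as R
def cam(name, st=None):
    p=camera_params(name); K=np.array(p["K"])
    if "rvec" in p:
        Rm=cv2.Rodrigues(np.array(p["rvec"],float))[0]; t=np.array(p["tvec"],float).ravel()
        return K,Rm,t
    T=np.array(p["tool_from_camera"]); st=st or status.observe()
    W=np.eye(4); W[:3,:3]=R.from_euler("xyz",st["tool_rot"]).as_matrix(); W[:3,3]=st["position"]
    C=np.linalg.inv(W@T); return K,C[:3,:3],C[:3,3]
def toplane(c,uv,z):
    K,Rm,t=c; uv=np.atleast_2d(np.array(uv,float))
    d=np.c_[uv,np.ones(len(uv))]@np.linalg.inv(K).T@Rm; o=-Rm.T@t
    return o+d*((z-o[2])/d[:,2])[:,None]
def proj(c,P):
    K,Rm,t=c; q=np.atleast_2d(P)@Rm.T+t; q=q@K.T; return q[:,:2]/q[:,2:]
def shift(d,st=None):
    "world vector -> tool axes in units of 60mm"
    st=st or status.observe()
    return R.from_euler("xyz",st["tool_rot"]).as_matrix().T@np.array(d)/0.06
E
python3 - <<'E'
from h import *
s=status.observe(); print({k:np.round(v,3).tolist() for k,v in s.items()})
for n in("top","scene"):
    im=grab_frame(n); cv2.imwrite(f"pics/{n}0.png",im)
    c=cam(n); print(n,"cam at",-c[1].T@c[2])
    for o in("unit","cover","sleeve","case","gauge","screwdriver","bearing","rib"):
        for r in search_frame(n,o)[:4]:
            e=np.array(r["extent"])*[640,480,640,480]; 
            print(n,o,round(r["p"],2),e.round(),toplane(c,[(e[:2]+e[2:])/2],0.02).round(3)[0])
E
```

```text
pics
{'clock': 0.0, 'qpos': [-1.336, 0.522, -0.036, 1.6, 0.021, 1.021, -0.113], 'qd': [0.001, 0.0, 0.0, -0.003, -0.0, 0.001, -0.001], 'joint_efforts': [-0.001, -92.71, 1.98, -36.99, 0.018, 0.009, 0.0], 'position': [0.187, 0.596, 0.239], 'tool_rot': [-3.14, 0.0, 2.837], 'force': [0.621, 0.048, 0.362], 'moment': [0.042, 0.012, 0.07], 'finger_force': 0.0, 'grip_width': 0.086}
top cam at [0.52089545 0.07569975 1.56253448]
top unit 0.79 [313. 236. 400. 319.] [ 0.539 -0.047  0.02 ]
top unit 0.27 [190. 266. 254. 337.] [0.462 0.317 0.02 ]
top cover 0.85 [185. 266. 257. 335.] [0.464 0.319 0.02 ]
top sleeve 0.63 [447. 314. 460. 325.] [ 0.432 -0.311  0.02 ]
top sleeve 0.51 [438. 286. 448. 294.] [ 0.51  -0.281  0.02 ]
top sleeve 0.44 [458. 296. 468. 300.] [ 0.491 -0.336  0.02 ]
top sleeve 0.26 [215. 171. 253. 208.] [0.768 0.297 0.02 ]
top case 0.7 [421. 178. 473. 226.] [ 0.752 -0.29   0.02 ]
top case 0.59 [189. 266. 253. 335.] [0.464 0.319 0.02 ]
top gauge 0.56 [214. 170. 254. 210.] [0.766 0.296 0.02 ]
top screwdriver 0.82 [328. 181. 399. 191.] [ 0.788 -0.06   0.02 ]
top screwdriver 0.39 [187. 265. 254. 336.] [0.464 0.32  0.02 ]
top rib 0.78 [187. 270. 253. 335.] [0.459 0.321 0.02 ]
scene cam at [ 1.06720678 -0.30524208  0.76220462]
scene unit 0.73 [202. 218. 334. 330.] [ 0.542 -0.045  0.02 ]
scene cover 0.58 [330. 157. 415. 210.] [0.478 0.313 0.02 ]
scene sleeve 0.63 [118. 301. 138. 320.] [ 0.439 -0.305  0.02 ]
scene sleeve 0.49 [118. 331. 137. 347.] [ 0.498 -0.33   0.02 ]
scene sleeve 0.45 [150. 321. 167. 340.] [ 0.519 -0.278  0.02 ]
scene case 0.8 [171. 366. 262. 468.] [ 0.731 -0.277  0.02 ]
scene case 0.62 [204. 217. 334. 329.] [ 0.542 -0.041  0.02 ]
scene gauge 0.86 [441. 230. 489. 276.] [0.768 0.309 0.02 ]
scene screwdriver 0.94 [299. 339. 389. 404.] [ 0.805 -0.065  0.02 ]
scene bearing 0.44 [454. 176. 470. 187.] [0.616 0.485 0.02 ]
scene rib 0.56 [329. 157. 409. 210.] [0.473 0.307 0.02 ]
```

```bash
python3 - <<'E'
import cv2,numpy as np
t=cv2.imread("pics/top0.png")
a=cv2.resize(t[225:345,170:330],(800,600),interpolation=cv2.INTER_CUBIC)
b=cv2.resize(t[225:345,310:470],(800,600),interpolation=cv2.INTER_CUBIC)
cv2.imwrite("pics/mix.png",cv2.resize(np.hstack([t[160:350,170:480]]),(800,490),interpolation=cv2.INTER_CUBIC))
s=cv2.imread("pics/scene0.png"); cv2.imwrite("pics/sc.png",cv2.resize(s[140:360,90:430],(800,518),interpolation=cv2.INTER_CUBIC))
E
```

```text
(no output)
```

View pics/mix.png

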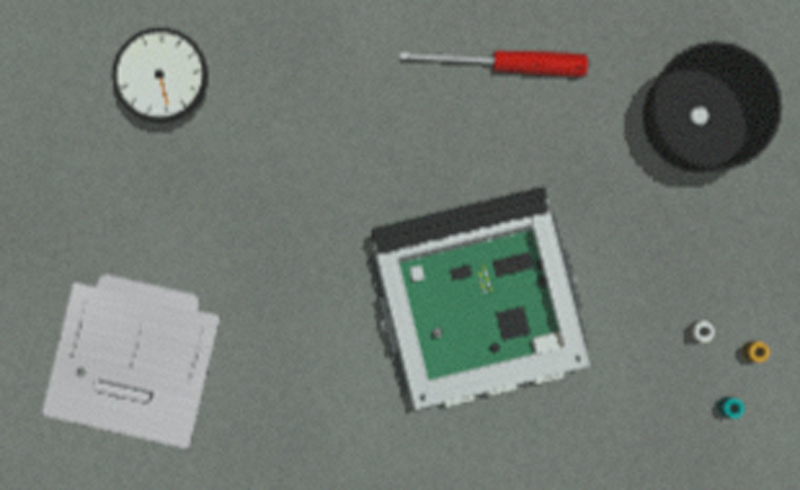

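View pics/sc.png

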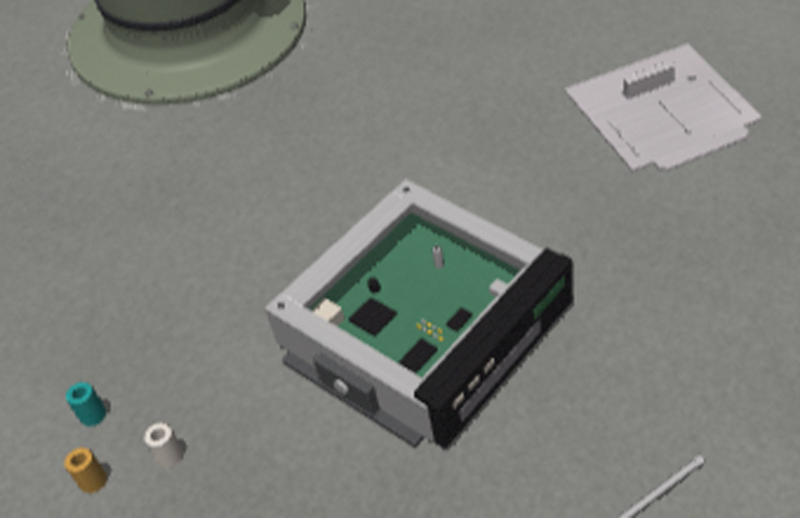

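The brass sleeve is the orange-yellow tube at about (464, 296) in the top picture; white and teal look-alikes stand beside it. The unit's bezel faces roughly +x, turned about +14°. The cover's tongue also faces roughly +x, turned about -12°, with the rib at the near end.

```bash
python3 - <<'E'
from h import *
p=camera_params("wrist"); print(np.round(p["tool_from_camera"],3),np.round(p["K"],1))
s=status.observe()
for tgt in([0.46,0.32,0.3],[0.53,-0.05,0.3],[0.495,-0.334,0.2]):
    print(tgt,shift(np.array(tgt)-s["position"],s).round(2))
E
```

```text
[[-0.002 -0.95  -0.314  0.08 ]
 [ 1.    -0.002 -0.     0.   ]
 [-0.    -0.314  0.95  -0.133]
 [ 0.     0.     0.     1.   ]] [[338.    0.  320.1]
 [  0.  338.  237.1]
 [  0.    0.    1. ]]
[0.46, 0.32, 0.3] [-5.71 -3.03 -1.01]
[0.53, -0.05, 0.3] [-8.68 -8.56 -1.01]
[0.495, -0.334, 0.2] [ -9.54 -13.25   0.66]
```

```bash
python3 -m creep '[[-0.88,-0.47,-0.15,1.2,1],[-1.76,-0.94,-0.3,2.4,1],[-2.64,-1.4,-0.45,3.6,1],[-3.5,-1.87,-0.6,4.8,1],[-4.4,-2.3,-0.8,6,1]]'
python3 - <<'E'
from h import *
s=status.observe(); print(s["position"],s["tool_rot"],s["qd"])
for tgt in([0.46,0.32,0.3],[0.53,-0.05,0.3],[0.495,-0.334,0.2]):
    print(tgt,shift(np.array(tgt)-s["position"],s).round(2))
E
```

```text
clock: 1.52
position: [0.399, 0.3838, 0.2878]
tool_rot: [3.141, -0.0, 1.994]
force: [1.4, 0.5, 0.8]
grip_width: 0.0856
finger_force: 0.0
[0.3989726  0.3837778  0.28777774] [ 3.14148472e+00 -2.86022921e-04  1.99375143e+00] [ 0.52192927 -0.06450877  0.46059732 -0.12065206 -0.16231626  0.21557381
 -0.309921  ]
[0.46, 0.32, 0.3] [-1.39  0.49 -0.2 ]
[0.53, -0.05, 0.3] [-7.49 -0.98 -0.21]
[0.495, -0.334, 0.2] [-11.57  -3.45   1.46]
```

```bash
python3 -m creep '[[-0.5,0,0,1,1],[-0.5,0,0,1,1],[-0.5,0,0,1,1]]'
python3 - <<'E'
from h import *
s=status.observe(); print(s["position"],s["tool_rot"],np.abs(s["qd"]).max())
im=grab_frame("wrist"); cv2.imwrite("pics/w_cover.png",im); c=cam("wrist",s)
for o in("cover","rib"):
    m=silhouettes("wrist",o)
    for r in m[:2]:
        print(o,r["p"],np.array(r["extent"])*[640,480,640,480])
        cnt=max(cv2.findContours(r["mask"].astype(np.uint8),0,2)[0],key=cv2.contourArea)
        P=toplane(c,cnt[:,0],0.0015)[:,:2]; np.save("pics/cov.npy",P)
        print(cv2.minAreaRect((P*1000).astype(np.float32)))
for tgt in([0.53,-0.05,0.3],[0.495,-0.334,0.2]):
    print(tgt,shift(np.array(tgt)-s["position"],s).round(2))
E
```

```text
clock: 1.9
position: [0.4099, 0.3588, 0.2873]
tool_rot: [-3.141, -0.0, 1.862]
force: [-0.5, 0.7, -0.0]
grip_width: 0.0856
finger_force: 0.0
[0.40992435 0.35880464 0.28729809] [-3.14146774e+00 -4.42690109e-04  1.86182377e+00] 0.010175360661269348
cover 0.93 [275.008 147.6   432.    298.704]
((469.75933837890625, 323.469482421875), (162.96380615234375, 162.33009338378906), 79.20576477050781)
rib 0.78 [274.88  148.608 434.624 301.008]
((470.17822265625, 324.4539489746094), (160.13404846191406, 160.73101806640625), 78.1917495727539)
[0.53, -0.05, 0.3] [-7.1  -0.04 -0.21]
[0.495, -0.334, 0.2] [-11.47  -1.95   1.45]
```

View pics/w_cover.png

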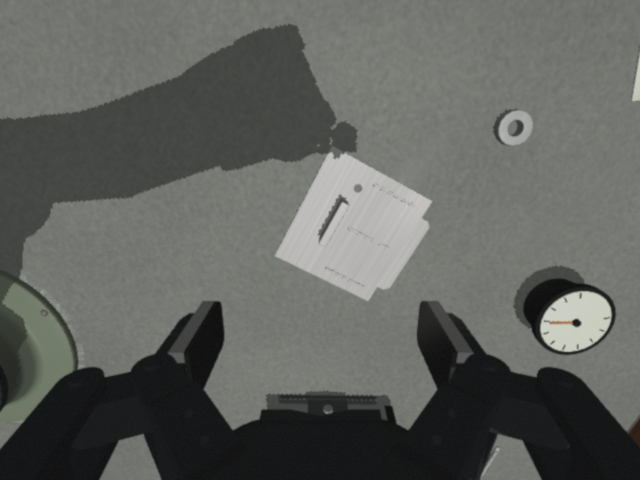

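The wrist picture shows the cover centred at about (352, 228), with the rib at (333, 220) and the screw hole at (357, 188). It measures about 162 mm square, centre (0.470, 0.324), yaw about -11°. Next I move over the unit.

```bash
python3 -m creep '[[-1,0,0,0.3,0.5],[-2,0,0,0.3,0.5],[-3,0,0,0.3,0.5],[-4,0,0,0.3,0.5],[-5,0,0,0.3,0.5]]' 30
python3 -m creep '[[-0.8,0,0,0,0.5],[-0.8,0,0,0,0.5],[-0.8,0,0,0,0.5]]'
python3 - <<'E'
from h import *
s=status.observe(); print(s["position"],s["tool_rot"],np.abs(s["qd"]).max())
im=grab_frame("wrist"); cv2.imwrite("pics/w_unit.png",im); c=cam("wrist",s)
for o in("unit","stud"):
    for r in silhouettes("wrist",o)[:2]:
        print(o,r["p"],(np.array(r["extent"])*[640,480,640,480]).round())
        cnt=max(cv2.findContours(r["mask"].astype(np.uint8),0,2)[0],key=cv2.contourArea)
        P=toplane(c,cnt[:,0],0.068)[:,:2]
        print(cv2.minAreaRect((P*1000).astype(np.float32)))
for r in search_frame("wrist","sleeve"): 
    e=np.array(r["extent"])*[640,480,640,480]; print(r["p"],e.round(),toplane(c,[(e[:2]+e[2:])/2],.018).round(3))
E
```

```text
clock: 2.68
position: [0.4961, 0.0693, 0.2874]
tool_rot: [3.141, -0.0, 1.82]
force: [0.4, 0.6, -0.7]
grip_width: 0.0431
finger_force: 0.0
clock: 3.05
position: [0.5075, 0.0249, 0.2872]
tool_rot: [-3.141, -0.0, 1.819]
force: [-0.2, 0.4, -0.5]
grip_width: 0.043
finger_force: 0.0
[0.50751395 0.02485676 0.28715233] [-3.14137039e+00 -3.48751210e-04  1.81877102e+00] 0.020269217090518068
unit 0.75 [248. 165. 425. 333.]
((541.197509765625, -27.528785705566406), (190.75253295898438, 198.7749481201172), 15.347417831420898)
unit 0.52 [362.   3. 381.   8.]
((506.81695556640625, 214.4259490966797), (16.050758361816406, 6.140007019042969), 14.111331939697266)
stud 0.65 [250. 165. 430. 334.]
((540.6926879882812, -28.00836181640625), (189.29226684570312, 198.97897338867188), 15.592691421508789)
0.56 [268. 377. 285. 406.] [[ 0.517 -0.274  0.018]]
```

View pics/w_unit.png

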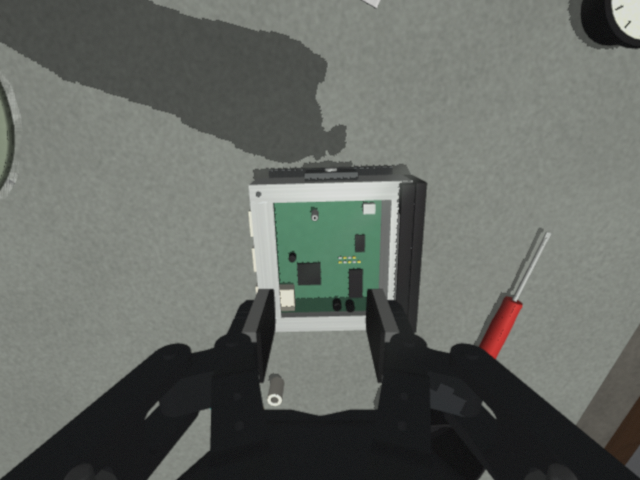

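The wrist picture shows the unit at (248-425, 165-333), its bezel on the right, and the stud tip near (314, 217). Unit yaw is about 15°. Now I move over to the sleeve.

```bash
python3 -m creep '[[-0.95,-0.3,0,0,0.5],[-1.9,-0.6,0,0,0.5],[-2.85,-0.9,0,0,0.5],[-3.75,-1.2,0.2,0,0.5],[-4.65,-1.5,0.6,0,0.5]]'
python3 -m creep '[[-0.6,-0.18,0.7,0,0.5],[-0.6,-0.18,1.5,0,0.5],[-0.6,-0.18,1.5,0,0.5],[-0.6,-0.18,1.5,0,0.5]]'
cat > sl.py <<'E'
from h import *
def brass(im):
    h=cv2.cvtColor(im,cv2.COLOR_BGR2HSV); m=cv2.inRange(h,(10,90,60),(32,255,255)); return m
s=status.observe(); print(s["position"],s["tool_rot"],np.abs(s["qd"]).max())
im=grab_frame("wrist"); cv2.imwrite("pics/w_sl.png",im); c=cam("wrist",s)
m=brass(im); n,l,st,ce=cv2.connectedComponentsWithStats(m)
for i in range(1,n):
    if st[i,4]>60: print(st[i],ce[i],toplane(c,[ce[i]],.036).round(4))
for r in search_frame("wrist","sleeve")[:4]:
    e=np.array(r["extent"])*[640,480,640,480]; print(round(r["p"],2),e.round(),toplane(c,[(e[:2]+e[2:])/2],.018).round(3))
x,y,w,h=[int(v) for v in st[1+st[1:,4].argmax(),:4]]
cv2.imwrite("pics/w_slz.png",cv2.resize(im[max(0,y-40):y+h+40,max(0,x-50):x+w+50],None,fx=4,fy=4,interpolation=cv2.INTER_CUBIC)[:600,:800]); print("crop origin",x-50,y-40)
E
python3 sl.py
```

```text
clock: 3.88
position: [0.489, -0.2698, 0.2516]
tool_rot: [3.14, 0.001, 1.819]
force: [1.1, 1.0, 0.3]
grip_width: 0.0429
finger_force: 0.0
clock: 4.38
position: [0.4877, -0.3059, 0.1629]
tool_rot: [3.14, 0.001, 1.819]
force: [0.8, 0.1, 1.1]
grip_width: 0.0426
finger_force: 0.0
[ 0.48767725 -0.30590573  0.16294531] [3.14042767e+00 8.54417177e-04 1.81865433e+00] 0.018826173910499427
[309 237  26  36 704] [321.33806818 254.70596591] [[ 0.494  -0.3255  0.036 ]]
0.89 [246. 194. 279. 232.] [[ 0.438 -0.308  0.018]]
0.69 [310. 237. 338. 275.] [[ 0.499 -0.333  0.018]]
0.64 [348. 183. 376. 213.] [[ 0.516 -0.275  0.018]]
crop origin 259 197
```

```bash
cat >> h.py <<'E'
def cyl_fit(c,mask,x0,z0,z1,r0,r1):
    "fit upright cylinder position to filled mask by IoU"
    from scipy.optimize import minimize
    a=np.linspace(0,2*np.pi,60); S=8
    M=cv2.resize(mask,None,fx=S,fy=S,interpolation=cv2.INTER_NEAREST)>0
    def f(p):
        P=np.vstack([np.c_[p[0]+r*np.cos(a),p[1]+r*np.sin(a),0*a+z] for z,r in((z0,r0),(z1,r1))])
        q=cv2.convexHull(((proj(c,P)+0.5)*S).astype(np.float32)).astype(np.int32)
        m=np.zeros(M.shape,np.uint8); cv2.fillConvexPoly(m,q,1); m=m>0
        return 1-(m&M).sum()/(m|M).sum()
    r=minimize(f,x0,method="Nelder-Mead",options=dict(initial_simplex=np.array(x0)+[[0,0],[.006,0],[0,.006]],xatol=5e-5,fatol=1e-5))
    return r.x,1-r.fun
E
python3 - <<'E'
from h import *
s=status.observe(); im=cv2.imread("pics/w_sl.png"); c=cam("wrist",s)
m=cv2.inRange(cv2.cvtColor(im,cv2.COLOR_BGR2HSV),(8,70,40),(34,255,255))
m=cv2.morphologyEx(m,cv2.MORPH_OPEN,np.ones((3,3)))
cnt=max(cv2.findContours(m,0,2)[0],key=cv2.contourArea); f=np.zeros_like(m); cv2.fillPoly(f,[cv2.convexHull(cnt)],255)
x,i=cyl_fit(c,f,[.494,-.33],0,.036,.011,.011); print(cv2.boundingRect(cnt),x,i)
print(shift([x[0],x[1],.017]-s["position"],s).round(3))
E
```

```text
(309, 237, 26, 36) [ 0.49590232 -0.33151418] 0.9215312435746462
[-0.441  0.02   2.44 ]
```

View pics/w_slz.png

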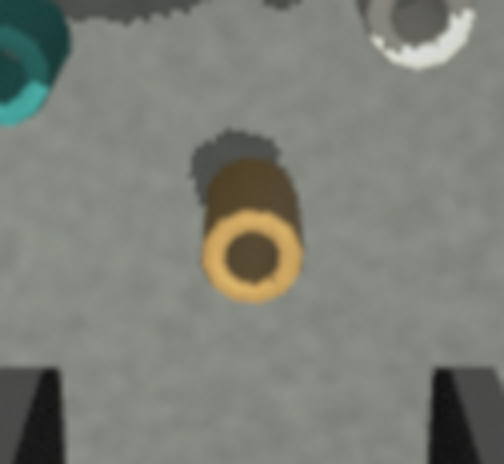

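The crop shows the brass tube's top ring at crop (252, 256), which is about (322, 261) in the picture. It stands between the half-open fingers and agrees with the fit at (0.496, -0.3315).

```bash
python3 -m creep '[[-0.44,0.02,0.8,0,0.5],[-0.44,0.02,1.6,0,0.5],[-0.44,0.02,2.43,0,0.5],[-0.44,0.02,2.43,0,0.5],[-0.44,0.02,2.43,0,0]]' 40
python3 -m creep '[[0,0,0,0,0],[0,0,0,0,0],[0,0,0,0,0],[0,0,0,0,0]]'
python3 -m creep '[[0,0,-0.5,0,0],[0,0,-1.3,0,0],[0,0,-2.2,0,0],[0,0,-2.2,0,0]]'
python3 - <<'E'
from h import *
s=status.observe()
im=cv2.imread("pics/w_unit.png")
print(cv2.cvtColor(im,cv2.COLOR_BGR2HSV)[205:226,306:324,1])
E
```

```text
clock: 5.1
position: [0.4955, -0.3322, 0.018]
tool_rot: [3.14, 0.002, 1.818]
force: [0.1, -0.4, 1.3]
grip_width: 0.0255
finger_force: 0.0
clock: 5.6
position: [0.4957, -0.3322, 0.0183]
tool_rot: [3.139, 0.003, 1.818]
force: [-2.4, 1.0, 10.9]
grip_width: 0.0204
finger_force: 39.5
clock: 6.1
position: [0.4963, -0.3328, 0.1533]
tool_rot: [3.135, 0.005, 1.817]
force: [0.5, -0.3, -1.4]
grip_width: 0.0205
finger_force: 39.6
[[94 94 92 92 92 93 93 93 94 93 94 94 94 94 93 92 92 92]
 [92 92 94 91 92 94 93 92 93 93 94 91 94 95 94 92 92 92]
 [93 92 92 94 94 89 88 93 91 93 91 94 95 94 94 93 92 92]
 [94 94 94 93 93 88 92 84 83 79 85 91 93 94 94 94 93 95]
 [94 94 94 94 92 88 78 54 40 43 61 84 93 95 94 93 94 91]
 [94 92 92 93 92 82 51 23 10 13 32 64 86 94 95 95 94 95]
 [92 92 93 92 87 60 23  6  6  6  9 34 75 92 94 94 92 92]
 [91 91 93 92 90 62 16  6  6  9  3 16 61 90 94 94 93 94]
 [93 92 93 93 88 66 19  6  6  6  3 16 56 90 94 94 95 95]
 [92 92 93 92 86 59 11  8  5  5  3  9 61 91 94 94 93 93]
 [91 93 93 92 82 45  7  6  5  5  6 10 61 93 94 93 93 94]
 [91 92 92 90 80 32  5  5  7  7  6  8 51 91 94 93 94 94]
 [92 93 91 92 78 29  7  5  8  4  6  9 50 91 94 93 92 92]
 [91 93 94 92 83 37  7  5  6  2  5 12 56 91 92 94 92 93]
 [91 91 94 93 88 59 16  8  7  7 10 29 74 92 94 93 92 94]
 [93 91 94 93 92 83 49 23 17 14 29 66 89 95 93 94 93 93]
 [91 91 91 93 91 93 88 76 68 67 77 89 93 93 95 93 93 92]
 [92 92 91 91 92 94 94 93 93 92 93 93 94 93 94 93 94 94]
 [93 93 90 93 92 92 92 94 94 94 93 94 93 94 94 93 93 93]
 [94 94 92 92 93 94 93 93 95 94 94 92 94 96 94 93 93 93]
 [94 94 92 93 92 94 92 91 93 94 94 94 94 93 93 93 94 94]]
```

```bash
python3 - <<'E'
from h import *
s0=dict(position=np.array([0.50751395,0.02485676,0.28715233]),tool_rot=[-3.14137,-.00035,1.81877]); c=cam("wrist",s0)
im=cv2.imread("pics/w_unit.png"); sat=cv2.cvtColor(im,cv2.COLOR_BGR2HSV)[...,1]
m=np.zeros_like(sat); m[205:226,306:324]=(sat[205:226,306:324]<50)*255
x,i=cyl_fit(c,m,[.52,.02],.021,.045,.0045,.004); print(x,i)
s=status.observe(); ax=R.from_euler("xyz",s["tool_rot"]).as_matrix()[:,0]
t=np.array([x[0],x[1],.15])-.035*ax; t[2]=.15
print(t,shift(t-s["position"],s).round(2))
# yaw from case frame edges: bright frame left/top outer edges
hsv=cv2.cvtColor(im,cv2.COLOR_BGR2HSV)
b=((hsv[...,2]>170)&(hsv[...,1]<40)).astype(np.uint8); b[:150]=0; b[345:]=0; b[:,:240]=0; b[:,440:]=0
cnt=max(cv2.findContours(b,0,2)[0],key=cv2.contourArea); print(cv2.boundingRect(cnt))
for z in(.058,.068):
    P=toplane(c,cnt[:,0],z)[:,:2]; print(z,cv2.minAreaRect((P*1000).astype(np.float32)))
E
```

```text
[0.52 0.02] 0.0
[ 0.52854631 -0.01394002  0.15      ] [5.02 1.82 0.04]
(248, 182, 152, 150)
0.058 ((528.518798828125, -41.08014678955078), (165.0658721923828, 183.28929138183594), 15.451778411865234)
0.068 ((527.3994140625, -37.10276794433594), (160.5106201171875, 178.23118591308594), 15.45179271697998)
```

```bash
python3 - <<'E'
from h import *
s0=dict(position=np.array([0.50751395,0.02485676,0.28715233]),tool_rot=[-3.14137,-.00035,1.81877]); c=cam("wrist",s0)
im=cv2.imread("pics/w_unit.png"); sat=cv2.cvtColor(im,cv2.COLOR_BGR2HSV)[...,1]
m=np.zeros_like(sat); m[205:226,306:324]=(sat[205:226,306:324]<50)*255
x0=toplane(c,[[314.5,214]],.035)[0,:2]; print(x0)
x,i=cyl_fit(c,m,x0,.021,.045,.0045,.004); print(x,i)
s=status.observe(); ax=R.from_euler("xyz",s["tool_rot"]).as_matrix()[:,0]
t=np.array([x[0],x[1],.15])-.035*ax; t[2]=.15
print(t,shift(t-s["position"],s).round(2))
E
```

```text
[0.50560248 0.00600673]
[0.50561703 0.00416422] 0.8561250742133386
[ 0.51416334 -0.0297758   0.15      ] [4.82 1.52 0.04]
```

```bash
python3 -m creep '[[0.9,0.3,0,0,0],[1.85,0.6,0,0,0],[2.8,0.9,0,0,0],[3.7,1.2,0,0,0],[4.5,1.4,0,0,0]]'
python3 -m creep '[[0.32,0.12,0.2,0,0],[0.32,0.12,0.2,0,0],[0.32,0.12,0.2,0,0],[0.32,0.12,0.2,0,0]]'
cat > st.py <<'E'
from h import *
s=status.observe(); im=grab_frame("wrist"); cv2.imwrite("pics/w_st.png",im); c=cam("wrist",s)
print(s["position"],s["tool_rot"],s["force"])
g=proj(c,[[.5050,.0042,.035]])[0]; print("stud expected px",g)
hsv=cv2.cvtColor(im,cv2.COLOR_BGR2HSV); u,v=g.astype(int); w=28
m=np.zeros(im.shape[:2],np.uint8); m[v-w:v+w,u-w:u+w]=(hsv[v-w:v+w,u-w:u+w,1]<50)*255
n,l,stt,ce=cv2.connectedComponentsWithStats(m)
for i in range(1,n):
    if stt[i,4]>40: print(stt[i])
k=1+stt[1:,4].argmax(); f=(l==k).astype(np.uint8)*255
x,i=cyl_fit(c,f,[.505,.0042],.021,.045,.0045,.004); print("stud",x,i)
b=cv2.inRange(hsv,(8,70,40),(34,255,255)); n,l,stt,ce=cv2.connectedComponentsWithStats(b)
for i in range(1,n):
    if stt[i,4]>100: print("brass",stt[i],ce[i])
t=np.array([x[0],x[1],s["position"][2]]); print("shift to stud",shift(t-s["position"],s).round(3))
cv2.imwrite("pics/w_stz.png",cv2.resize(im[160:360,200:440],None,fx=3,fy=3,interpolation=cv2.INTER_CUBIC))
E
python3 st.py
```

```text
clock: 6.72
position: [0.5101, -0.0467, 0.1485]
tool_rot: [3.14, -0.0, 1.819]
force: [0.5, 0.1, -0.9]
grip_width: 0.0205
finger_force: 39.5
clock: 7.22
position: [0.5122, -0.0302, 0.1358]
tool_rot: [3.141, 0.0, 1.815]
force: [-0.3, -0.8, -0.2]
grip_width: 0.0206
finger_force: 39.6
[ 0.5122106  -0.03023683  0.13581605] [3.14122868e+00 4.38158415e-04 1.81538185e+00] [-0.34199873 -0.80692254 -0.2047039 ]
stud expected px [321.67101365 194.00376488]
[293 166  51   2  74]
[317 185  13  18 197]
stud [0.50580885 0.00428633] 0.9267317598216345
brass [ 294  274   53   82 3527] [319.93393819 316.32804083]
shift to stud [ 0.584  0.036 -0.   ]
```

View pics/w_stz.png

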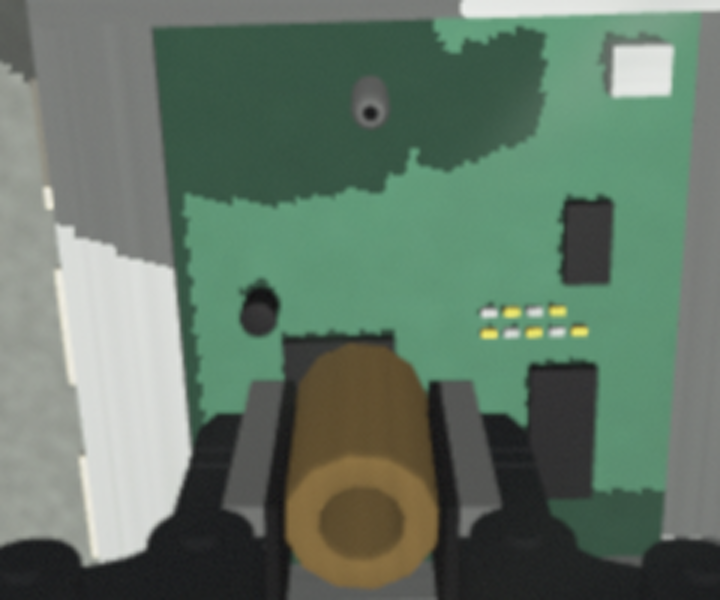

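```bash
python3 - <<'E'
from h import *
s=status.observe(); im=cv2.imread("pics/w_st.png"); c=cam("wrist",s); p=s["position"]
b=cv2.inRange(cv2.cvtColor(im,cv2.COLOR_BGR2HSV),(8,70,40),(34,255,255))
cnt=max(cv2.findContours(b,0,2)[0],key=cv2.contourArea); f=np.zeros_like(b); cv2.fillPoly(f,[cv2.convexHull(cnt)],255)
for dz in(-.020,-.018,-.016):
    x,i=cyl_fit(c,f,p[:2],p[2]+dz,p[2]+dz+.036,.011,.011); d=np.array([*x,p[2]])-p
    print(dz,x,i,"sleeve in tool mm",(shift(d,s)*60).round(2), "go",shift(np.array([.50581,.00429,p[2]])-[*x,p[2]],s).round(3))
E
```

```text
-0.02 [ 0.51200204 -0.02887385] 0.9529617159246789 sleeve in tool mm [ 1.15  0.08 -0.  ] go [ 0.561  0.034 -0.   ]
-0.018 [ 0.51167097 -0.0275278 ] 0.9319263565106435 sleeve in tool mm [ 2.54  0.08 -0.  ] go [ 0.538  0.034 -0.   ]
-0.016 [ 0.51129964 -0.02619753] 0.9042694016395696 sleeve in tool mm [ 3.92  0.04 -0.  ] go [ 0.515  0.034 -0.   ]
```

The picture shows the stud tip at about (323, 197) and the sleeve gripped upright at (320, 316), with clear board around the stud. Now I go to just above the tip.

```bash
python3 -m creep '[[0.57,0.035,0.4,0,0],[0.57,0.035,1.08,0,0],[0.57,0.035,1.08,0,0],[0.57,0.035,1.08,0,0],[0.57,0.035,1.08,0,0]]'
python3 - <<'E'
from h import *
s=status.observe(); print(s["position"].round(4) if hasattr(s["position"],"round") else s["position"],s["tool_rot"],s["force"])
print(shift(np.array([.5060,.0035,.0695])-s["position"],s).round(3))
E
```

```text
clock: 7.9
position: [0.5066, 0.0044, 0.0721]
tool_rot: [3.14, 0.0, 1.817]
force: [0.5, 0.8, -1.5]
grip_width: 0.0203
finger_force: 39.5
[0.5066 0.0044 0.0721] [3.13971695e+00 3.11688495e-04 1.81662924e+00] [ 0.52732948  0.79940134 -1.54728596]
[-0.012 -0.013  0.042]
```

```bash
python3 -m creep '[[-0.01,-0.01,0.03,0,0],[-0.01,-0.01,0.08,0,0],[-0.01,-0.01,0.12,0,0],[-0.01,-0.01,0.16,0,0],[-0.01,-0.01,0.16,0,0]]'
python3 - <<'E'
from workcell import status
s=status.observe(); print(s["position"],s["force"],s["moment"])
E
```

```text
clock: 8.52
position: [0.5053, 0.0041, 0.0609]
tool_rot: [-3.141, 0.0, 1.817]
force: [-0.5, -0.2, -1.1]
grip_width: 0.0205
finger_force: 39.5
[0.50526582 0.0041183  0.06086229] [-0.48362087 -0.24013957 -1.07057593] [-0.02853597 -0.04367656 -0.03479532]
```

```bash
python3 -m creep '[[0,0,0.05,0,0],[0,0,0.1,0,0],[0,0,0.15,0,0],[0,0,0.15,0,0]]'
python3 - <<'E'
from workcell import status
s=status.observe(); print(s["position"],s["force"],s["moment"])
E
```

```text
clock: 9.02
position: [0.5053, 0.0041, 0.0519]
tool_rot: [-3.141, 0.0, 1.817]
force: [0.0, -0.4, -1.3]
grip_width: 0.0203
finger_force: 39.5
[0.50529907 0.0040974  0.05186098] [ 0.02850642 -0.43234146 -1.29587914] [-0.01986886 -0.00323781 -0.02402723]
```

```bash
python3 -m creep '[[0,0,0.06,0,0],[0,0,0.12,0,0],[0,0,0.17,0,0],[0,0,0.19,0,0],[0,0,0.19,0,0]]'
python3 - <<'E'
from workcell import status
s=status.observe(); print(s["position"],s["force"],s["moment"])
E
```

```text
clock: 9.65
position: [0.5053, 0.0041, 0.0406]
tool_rot: [-3.141, 0.0, 1.817]
force: [0.4, -0.2, -1.2]
grip_width: 0.0205
finger_force: 39.5
[0.50533065 0.00410305 0.04061893] [ 0.37805161 -0.21768895 -1.15981419] [-0.03623829  0.04522906 -0.02868719]
```

```bash
python3 -m creep '[[0,0,0.02,0,0],[0,0,0.04,0,0],[0,0,0.04,0,0]]'
python3 - <<'E'
from workcell import status
s=status.observe(); print(s["position"],s["force"],s["moment"])
E
```

```text
clock: 10.02
position: [0.5056, 0.0041, 0.0392]
tool_rot: [3.141, -0.0, 1.817]
force: [-6.5, 0.1, 25.7]
grip_width: 0.0205
finger_force: 42.2
[0.50555327 0.00414108 0.03916892] [-6.48060772  0.09285639 25.71284858] [0.06361891 1.28128353 0.01525576]
```

The board is reached (26 N) with the sleeve's lower end at about z 21 mm, so it is seated. Next: release, lift, and check.

```bash
python3 -m creep '[[0,0,-0.03,0,0.42],[0,0,-0.03,0,0.42],[0,0,-0.03,0,0.42],[0,0,-0.5,0,0.42],[0,0,-1.4,0,0.42]]'
python3 -m creep '[[0.4,0,-1,0,1],[0.8,0,-1.5,0,1],[0.8,0,-1.5,0,1]]'
cat > chk.py <<'E'
from h import *
s=status.observe(); im=grab_frame("wrist"); cv2.imwrite("pics/w_chk.png",im); c=cam("wrist",s); p=s["position"]; print(p)
b=cv2.inRange(cv2.cvtColor(im,cv2.COLOR_BGR2HSV),(8,70,40),(34,255,255))
g=proj(c,[[.5055,.0042,.05]])[0].astype(int); f0=np.zeros_like(b); f0[g[1]-40:g[1]+40,g[0]-40:g[0]+40]=b[g[1]-40:g[1]+40,g[0]-40:g[0]+40]; b=f0
cnt=max(cv2.findContours(b,0,2)[0],key=cv2.contourArea); f=np.zeros_like(b); cv2.fillPoly(f,[cv2.convexHull(cnt)],255); print(cv2.boundingRect(cnt))
for z in(.021,.026,.031): print(z,cyl_fit(c,f,[.5055,.0042],z,z+.036,.011,.011))
cv2.imwrite("pics/w_chkz.png",cv2.resize(im[g[1]-50:g[1]+50,g[0]-70:g[0]+70],None,fx=4,fy=4,interpolation=cv2.INTER_CUBIC))
yaw=np.radians(-11.3); rib=np.array([.470,.324])-.035*np.array([np.cos(yaw),np.sin(yaw)])
print("rib",rib,shift(np.array([*rib,.2])-p,s).round(2))
E
python3 chk.py
```

```text
clock: 10.65
position: [0.5044, 0.0039, 0.122]
tool_rot: [-3.138, -0.0, 1.817]
force: [1.1, 1.0, 0.6]
grip_width: 0.036
finger_force: 0.0
clock: 11.02
position: [0.4943, 0.0526, 0.2141]
tool_rot: [3.138, -0.001, 1.82]
force: [1.2, -1.2, -0.6]
grip_width: 0.0854
finger_force: 0.0
[0.49429873 0.05264744 0.21408035]
(307, 252, 23, 30)
0.021 (array([0.50512935, 0.00523471]), np.float64(0.8576750102212329))
0.026 (array([0.50458459, 0.00758042]), np.float64(0.8338036241788281))
0.031 (array([0.50399582, 0.00981868]), np.float64(0.8069292144899091))
rib [0.43567849 0.33085812] [4.73 0.2  0.24]
```

View pics/w_chkz.png

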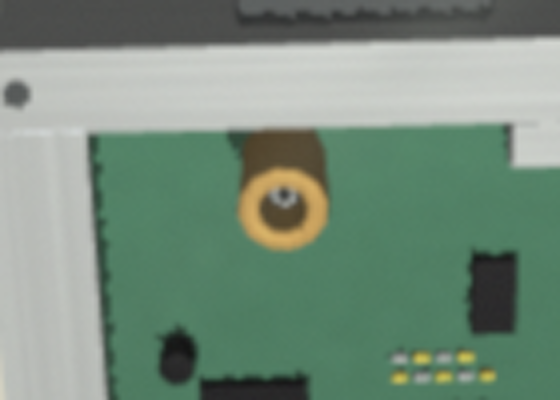

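The sleeve stands upright on the stud with the stud tip visible in its bore (crop 283, 195). Now to the cover.

```bash
python3 -m creep '[[0.95,0.04,0,0.8,1],[1.9,0.08,0,1.6,1],[2.85,0.12,0,2.4,1],[3.8,0.16,0,3.2,1],[4.75,0.2,0.4,3.2,1]]'
python3 -m creep '[[0.3,0,0.6,0,0.7],[0.3,0,0.6,0,0.7],[0.3,0,0.6,0,0.7],[0.3,0,0.6,0,0.7]]'
cat > cv.py <<'E'
from h import *
from scipy.optimize import minimize
s=status.observe(); im=grab_frame("wrist"); cv2.imwrite("pics/w_cv.png",im); c=cam("wrist",s); p=s["position"]; print(p,s["tool_rot"])
r=silhouettes("wrist","cover")[0]; print(r["p"],(np.array(r["extent"])*[640,480,640,480]).round())
m=r["mask"].astype(np.uint8); cv2.imwrite("pics/w_cvm.png",m*255)
out=np.array([[-80,-80],[64,-80],[64,-55],[74,-55],[80,-49],[80,49],[74,55],[64,55],[64,80],[-80,80]])/1000
# use only the region above the fingers
lim=int(__import__("sys").argv[1]) if len(__import__("sys").argv)>1 else 290
M=cv2.resize(m[:lim],None,fx=4,fy=4,interpolation=cv2.INTER_NEAREST)>0
def f(q):
    a=q[2]; P=out@np.array([[np.cos(a),np.sin(a)],[-np.sin(a),np.cos(a)]])+q[:2]
    u=((proj(c,np.c_[P,np.full(len(P),.003)])+.5)*4).astype(np.int32)
    k=np.zeros(M.shape,np.uint8); cv2.fillPoly(k,[u],1); k=k>0; return 1-(k&M).sum()/(k|M).sum()
x0=np.array([.470,.324,-.197])
o=minimize(f,x0,method="Nelder-Mead",options=dict(initial_simplex=x0+[[0,0,0],[.008,0,0],[0,.008,0],[0,0,.06]],xatol=1e-5,fatol=1e-6))
q=o.x; print("cover",q[:2],np.degrees(q[2]),1-o.fun)
rib=q[:2]-.035*np.array([np.cos(q[2]),np.sin(q[2])])
print("rib",rib,shift(np.array([*rib,.014])-p,s).round(3))
ty=R.from_euler("xyz",s["tool_rot"]).as_matrix()[:,1]; print("twist units",(np.degrees(np.arctan2(ty[1],ty[0]))-np.degrees(q[2]))/8)
hsv=cv2.cvtColor(im,cv2.COLOR_BGR2HSV)
E
python3 cv.py
```

```text
clock: 11.7
position: [0.4359, 0.3313, 0.1878]
tool_rot: [3.141, -0.0, 1.368]
force: [1.2, -0.0, 1.2]
grip_width: 0.0851
finger_force: 0.0
clock: 12.2
position: [0.4401, 0.3466, 0.1534]
tool_rot: [3.141, -0.001, 1.369]
force: [0.4, 0.1, 0.2]
grip_width: 0.0598
finger_force: 0.0
[0.44012366 0.34661377 0.15341092] [ 3.14084142e+00 -1.02993451e-03  1.36876107e+00]
0.62 [263. 146. 455. 319.]
cover [0.46963019 0.3246847 ] -11.149413248893078 0.9892487172039888
rib [0.43529077 0.33145259] [-0.266 -0.03   2.323]
twist units -0.05329979608480295
```

View pics/w_cv.png

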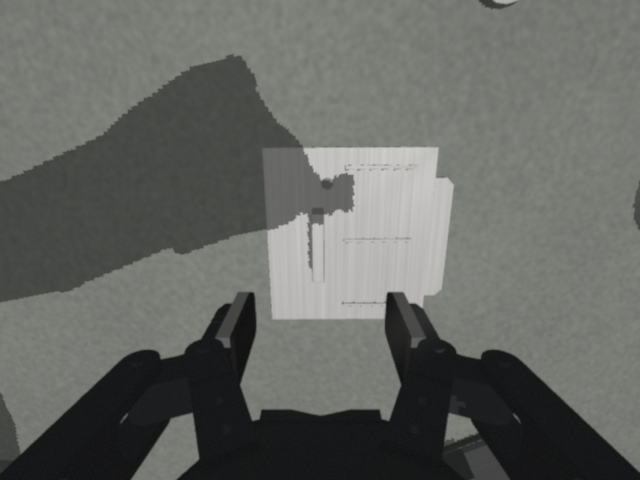

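The wrist picture shows the cover square to the view at (263-455, 146-319), with the rib at (312-324, 208-282) centred between the fingers. The outline fit has an IoU of 0.989. I grip the rib next.

```bash
python3 -m creep '[[-0.27,-0.03,0.7,-0.05,0.5],[-0.27,-0.03,1.4,-0.05,0.5],[-0.27,-0.03,2.1,-0.05,0.5],[-0.27,-0.03,2.32,-0.05,0.5],[-0.27,-0.03,2.32,-0.05,0.5]]' 60
python3 -m creep '[[0,0,0,0,0.05],[0,0,0,0,0],[0,0,0,0,0],[0,0,0,0,0],[0,0,0,0,0]]' 60
python3 - <<'E'
from workcell import status
s=status.observe(); print(s["position"],s["tool_rot"],s["force"],s["moment"],s["grip_width"])
E
```

```text
clock: 12.92
position: [0.4346, 0.3319, 0.0135]
tool_rot: [-3.142, 0.0, 1.377]
force: [-0.1, 0.0, 0.9]
grip_width: 0.0428
finger_force: 0.0
clock: 13.55
position: [0.4348, 0.3327, 0.0145]
tool_rot: [3.141, -0.002, 1.378]
force: [-2.2, -0.7, 12.0]
grip_width: 0.0086
finger_force: 59.1
[0.43482976 0.33270859 0.01448367] [ 3.14065406e+00 -1.76659967e-03  1.37768902e+00] [-2.24712445 -0.66525039 11.9925751 ] [-0.18401039  0.42653191 -0.08319208] 0.008599404586529498
```

```bash
cat > unit.py <<'E'
from h import *
s0=dict(position=np.array([0.50751395,0.02485676,0.28715233]),tool_rot=[-3.14137,-.00035,1.81877]); c=cam("wrist",s0)
im=cv2.imread("pics/w_unit.png"); g=cv2.cvtColor(im,cv2.COLOR_BGR2GRAY).astype(float); sat=cv2.cvtColor(im,cv2.COLOR_BGR2HSV)[...,1].astype(float)
def edge(a,lo,hi,sgn,ax,rng):
    pts=[]
    for k in rng:
        l=(a[lo:hi,k] if ax=="v" else a[k,lo:hi]); d=sgn*np.diff(cv2.GaussianBlur(l.reshape(-1,1),(1,3),0).ravel()); i=d.argmax()
        if 0<i<len(d)-1:
            den=d[i-1]-2*d[i]+d[i+1]; i=i+(0.5*(d[i-1]-d[i+1])/den if den else 0)
        v=lo+i+.5; pts.append([k,v] if ax=="v" else [v,k])
    return np.array(pts,float)
def rep(n,pts,z):
    P=toplane(c,pts,z)[:,:2]
    for _ in range(4):
        vx,vy,x,y=cv2.fitLine((P*1000).astype(np.float32),cv2.DIST_HUBER,0,.01,.01).ravel()
        r=(P[:,0]*1000-x)*-vy+(P[:,1]*1000-y)*vx; P=P[np.abs(r)<max(.6,2*r.std())]
    print(n,len(P),"angle",round(np.degrees(np.arctan2(vy,vx))%180,2),"pt",round(x,1),round(y,1),"rms",r.std().round(2)); return x/1000,y/1000
e={}
e["y92"]=rep("y92",edge(g,174,192,1,"v",range(265,385)),.058)
e["y72"]=rep("y72",edge(sat,192,210,1,"v",range(280,375)),.058)
e["x-100"]=rep("x-100",edge(g,240,258,1,"h",range(188,208)),.058)
e["x-75"]=rep("x-75",edge(sat,266,284,1,"h",range(206,290)),.058)
e["x63"]=rep("x63",edge(g,388,408,-1,"h",range(188,285)),.058)
for th in(14.4,14.8,15.2,15.6):
    a=np.radians(th); X=np.array([np.cos(a),np.sin(a)]); Y=np.array([-X[1],X[0]])
    st=np.array([.5056,.0042])
    print(th,{k:round((((np.array(v)-st)@(Y if k[0]=="y" else X))*1000+(50 if k[0]=="y" else -30)),1) for k,v in e.items()})
E
python3 unit.py
```

```text
y92 120 angle 15.62 pt 501.8 47.0 rms 0.11
y72 95 angle 15.7 pt 527.8 32.9 rms 0.15
x-100 20 angle 105.34 pt 431.2 11.9 rms 0.07
x-75 84 angle 105.66 pt 470.7 -33.1 rms 0.11
x63 87 angle 105.52 pt 600.0 9.8 rms 0.5
14.4 {'y92': np.float64(92.4), 'y72': np.float64(72.3), 'x-100': np.float64(-100.1), 'x-75': np.float64(-73.0), 'x63': np.float64(62.8)}
14.8 {'y92': np.float64(92.4), 'y72': np.float64(72.1), 'x-100': np.float64(-99.9), 'x-75': np.float64(-73.2), 'x63': np.float64(62.7)}
15.2 {'y92': np.float64(92.3), 'y72': np.float64(71.9), 'x-100': np.float64(-99.7), 'x-75': np.float64(-73.4), 'x63': np.float64(62.5)}
15.6 {'y92': np.float64(92.3), 'y72': np.float64(71.7), 'x-100': np.float64(-99.5), 'x-75': np.float64(-73.6), 'x63': np.float64(62.4)}
```

```bash
python3 -m creep '[[0,0,-0.3,0,0],[0,0,-0.9,0,0],[-0.3,0.1,-1.5,-0.3,0],[-1.0,0.36,-2,-0.8,0],[-1.8,0.64,-2,-1.3,0]]'
python3 - <<'E'
from h import *
s=status.observe(); p=s["position"]; print(p,s["tool_rot"],s["force"],s["moment"],s["grip_width"])
print(shift(np.array([.4928,-.0502,.13])-p,s).round(2),(np.degrees(s["tool_rot"][2])-105.6)/8)
E
```

```text
clock: 14.18
position: [0.4522, 0.2184, 0.1361]
tool_rot: [3.138, -0.003, 1.563]
force: [0.3, 0.8, -2.8]
grip_width: 0.0083
finger_force: 59.0
[0.45216838 0.21840237 0.13608248] [ 3.13818452e+00 -2.52370782e-03  1.56272284e+00] [ 0.27559384  0.78553922 -2.78417776] [-0.06579507 -0.02508978 -0.03781993] 0.008347790721588482
[-4.47  0.71  0.09] -2.007822072131882
```

```bash
python3 -m creep '[[-0.8,0.13,0,-0.5,0],[-1.6,0.26,0,-1,0],[-2.4,0.4,0,-1.5,0],[-3.2,0.53,0,-2,0],[-3.9,0.64,0,-2,0]]'
python3 -m creep '[[-0.3,0,0,0,0],[-0.3,0,0,0,0],[-0.3,0,0,0,0]]'
cat > go.py <<'E'
from h import *
import sys
s=status.observe(); p=np.array(s["position"]); O=np.array([.54795,-.0359]); a=np.radians(15.6); X=np.array([np.cos(a),np.sin(a)]); Y=np.array([-X[1],X[0]])
d=p[:2]-O; print("TCP unit mm",(d@X*1000).round(2),(d@Y*1000).round(2),(p[2]*1000).round(2),"yaw",np.degrees(s["tool_rot"][2]).round(2),"tilt",np.degrees(np.array(s["tool_rot"][:2])).round(2))
f=np.array(s["force"]); print("F unit",(f[:2]@X).round(1),(f[:2]@Y).round(1),f[2].round(1),"M",np.round(s["moment"],2),"w",s["grip_width"],s["clock"])
t=[float(v)/1000 for v in sys.argv[1:4]]
w=np.array([*(O+t[0]*X+t[1]*Y),t[2]]); print("shift",shift(w-p,s).round(3),"twist",((np.degrees(s["tool_rot"][2])-105.6)/8).round(3))
E
python3 go.py -57 1.1 100
python3 - <<'E'
from h import *
im=grab_frame("wrist"); cv2.imwrite("pics/w_car.png",im); im=grab_frame("scene"); cv2.imwrite("pics/s_car.png",im)
E
```

```text
clock: 14.8
position: [0.487, -0.0177, 0.1344]
tool_rot: [3.14, 0.0, 1.839]
force: [1.4, 0.1, -2.7]
grip_width: 0.0089
finger_force: 59.0
clock: 15.18
position: [0.4916, -0.0323, 0.1336]
tool_rot: [3.141, -0.0, 1.839]
force: [-0.3, 1.1, -2.9]
grip_width: 0.0086
finger_force: 59.1
TCP unit mm -53.33 18.62 133.63 yaw 105.37 tilt [ 1.7998e+02 -1.0000e-02]
F unit 0.0 1.1 -2.9 M [-0.06  0.12 -0.01] w 0.008620944900227981 15.175
shift [-0.292 -0.06   0.56 ] twist -0.029
```

View pics/w_car.png

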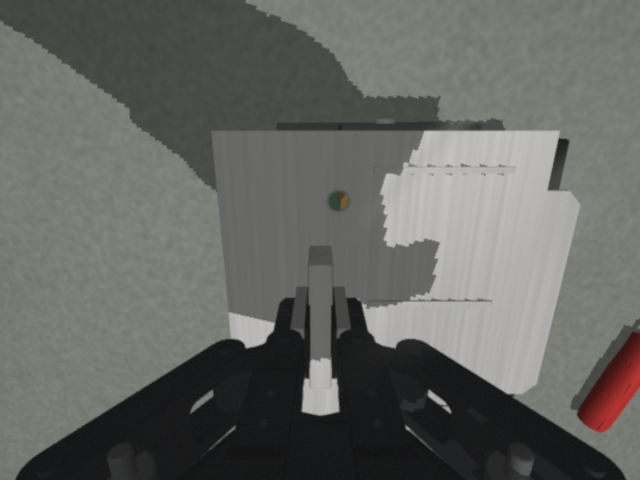

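The carried cover hangs level and square to the tool. Its corners are at (213, 131) and (558, 131), and the sleeve shows through the screw hole at (339, 201).

```bash
python3 - <<'E'
from h import *
s=status.observe(); c=cam("wrist",s); p=s["position"]
for z in(-.0115,-.0135):
    P=toplane(c,[[213,131],[558,131],[339.5,201]],p[2]+z)
    print(z,[(shift(q-p,s)*60).round(1)[:2].tolist() for q in P],"expect tool (x,y): (80-1,-45) (79,99) (49,8)")
E
python3 -m creep '[[-0.29,-0.06,0.1,-0.03,0],[-0.29,-0.06,0.35,-0.03,0],[-0.29,-0.06,0.55,-0.03,0],[-0.29,-0.06,0.55,-0.03,0]]'
python3 go.py -57 1.1 76
```

```text
-0.0115 [[78.6, -43.5], [78.4, 97.5], [49.4, 8.7]] expect tool (x,y): (80-1,-45) (79,99) (49,8)
-0.0135 [[78.6, -44.1], [78.3, 98.8], [49.0, 8.8]] expect tool (x,y): (80-1,-45) (79,99) (49,8)
clock: 15.78
position: [0.4922, -0.0501, 0.0991]
tool_rot: [-3.14, -0.001, 1.843]
force: [0.4, -0.0, -2.6]
grip_width: 0.0085
finger_force: 59.1
TCP unit mm -57.49 1.27 99.08 yaw 105.61 tilt [-1.7989e+02 -3.0000e-02]
F unit 0.4 -0.1 -2.6 M [-0.04  0.05  0.05] w 0.008478550320108691 15.775
shift [-0.003  0.009  0.385] twist 0.001
```

```bash
python3 -m creep '[[0,0.01,0.15,0,0],[0,0.01,0.3,0,0],[0,0.01,0.38,0,0],[0,0.01,0.4,0,0],[0,0.01,0.4,0,0]]'
python3 go.py -57 1.3 72.5
```

```text
clock: 16.4
position: [0.4934, -0.0507, 0.0761]
tool_rot: [3.142, 0.0, 1.843]
force: [-1.0, 0.1, -2.2]
grip_width: 0.0087
finger_force: 59.0
TCP unit mm -56.47 0.43 76.15 yaw 105.57 tilt [180.   0.]
F unit -0.9 0.4 -2.2 M [-0.07  0.08  0.05] w 0.00873167117025365 16.4
shift [ 0.015 -0.009  0.061] twist -0.004
```

```bash
python3 -m creep '[[0.01,0,0.02,0,0],[0.01,0,0.03,0,0],[0.01,0,0.04,0,0],[0.01,0,0.04,0,0]]'
python3 go.py -57 1.3 72.5
```

```text
clock: 16.9
position: [0.4932, -0.05, 0.0737]
tool_rot: [-3.142, -0.0, 1.843]
force: [-0.1, 0.7, -3.0]
grip_width: 0.0086
finger_force: 59.0
TCP unit mm -56.49 1.12 73.7 yaw 105.57 tilt [-180.   -0.]
F unit 0.1 0.7 -3.0 M [-0.    0.07  0.05] w 0.008610178143772426 16.9
shift [ 0.003 -0.009  0.02 ] twist -0.003
```

```bash
python3 -m creep '[[0,0,0.015,0,0],[0,0,0.025,0,0],[0,0,0.025,0,0]]'
python3 go.py -57 1.3 72.5
```

```text
clock: 17.27
position: [0.4934, -0.0501, 0.0725]
tool_rot: [3.141, -0.0, 1.843]
force: [-1.9, 0.0, 6.6]
grip_width: 0.0086
finger_force: 60.3
TCP unit mm -56.37 1.04 72.49 yaw 105.57 tilt [179.98  -0.  ]
F unit -1.8 0.5 6.6 M [ 0.1   0.42 -0.01] w 0.008578495091596824 17.275
shift [ 0.004 -0.01  -0.   ] twist -0.004
```

Contact at the expected height and flat. I slide forward gently.

```bash
python3 -m creep '[[0,0.03,-0.005,0,0],[0,0.07,-0.005,0,0],[0,0.11,-0.005,0,0],[0,0.15,-0.005,0,0],[0,0.15,-0.005,0,0]]'
python3 go.py -38 1.3 72.5
```

```text
clock: 17.9
position: [0.5022, -0.0475, 0.0725]
tool_rot: [3.141, 0.0, 1.843]
force: [0.5, 0.9, 0.1]
grip_width: 0.0087
finger_force: 59.4
TCP unit mm -47.15 1.1 72.51 yaw 105.58 tilt [1.7998e+02 1.0000e-02]
F unit 0.7 0.8 0.1 M [ 0.07 -0.07  0.02] w 0.008725611618617478 17.9
shift [0.003 0.152 0.   ] twist -0.002
```

```bash
python3 -m creep '[[0,0.03,0,0,0],[0,0.06,0,0,0],[0,0.09,0,0,0],[0,0.12,0,0,0],[0,0.12,0,0,0]]'
python3 go.py -38 1.3 72.5
```

```text
clock: 18.52
position: [0.5087, -0.0457, 0.0725]
tool_rot: [-3.141, -0.0, 1.843]
force: [-4.2, -0.7, 4.5]
grip_width: 0.0092
finger_force: 60.0
TCP unit mm -40.42 1.07 72.5 yaw 105.57 tilt [-179.98   -0.  ]
F unit -4.2 0.4 4.5 M [-0.23  0.79  0.07] w 0.009155531066143426 18.525
shift [ 0.004  0.04  -0.   ] twist -0.003
```

```bash
python3 -m creep '[[0,0.015,0,0,0],[0,0.03,0,0,0],[0,0.03,0,0,0]]'
python3 go.py -38 1.3 72.5
python3 -m creep '[[0,0.012,0,0,0],[0,0.024,0,0,0],[0,0.024,0,0,0]]'
python3 go.py -38 1.3 72.5
```

```text
clock: 18.9
position: [0.5102, -0.0454, 0.0725]
tool_rot: [-3.141, -0.0, 1.842]
force: [-5.2, -2.4, 6.0]
grip_width: 0.0086
finger_force: 60.3
TCP unit mm -38.94 1.03 72.49 yaw 105.56 tilt [-1.7995e+02 -1.0000e-02]
F unit -5.7 -0.9 6.0 M [-0.36  1.13  0.06] w 0.008568098410212832 18.9
shift [ 0.005  0.016 -0.   ] twist -0.005
clock: 19.27
position: [0.5113, -0.0451, 0.0725]
tool_rot: [-3.14, -0.0, 1.842]
force: [-7.5, -2.0, 8.8]
grip_width: 0.0083
finger_force: 60.6
TCP unit mm -37.76 1.03 72.49 yaw 105.56 tilt [-1.7992e+02 -2.0000e-02]
F unit -7.8 0.1 8.8 M [-0.47  1.54  0.07] w 0.008349132421052348 19.275
shift [ 0.005 -0.004 -0.   ] twist -0.005
```

```bash
python3 -m creep '[[0,0.01,0,0,0],[0,0.015,0,0,0],[0,0.015,0,0,0]]'
python3 go.py -38 1.3 72.5
python3 -m creep '[[0,0.01,0,0,0],[0,0.015,0,0,0],[0,0.015,0,0,0]]'
python3 go.py -38 1.3 72.5
```

```text
clock: 19.65
position: [0.5114, -0.0451, 0.0725]
tool_rot: [-3.139, -0.001, 1.842]
force: [-12.2, -3.3, 14.4]
grip_width: 0.0093
finger_force: 61.4
TCP unit mm -37.71 1.01 72.5 yaw 105.54 tilt [-1.7985e+02 -4.0000e-02]
F unit -12.7 0.1 14.4 M [-0.69  2.67  0.09] w 0.009256627622429877 19.65
shift [ 0.005 -0.005 -0.   ] twist -0.007
clock: 20.02
position: [0.5114, -0.045, 0.0724]
tool_rot: [-3.137, -0.001, 1.842]
force: [-18.6, -5.1, 19.2]
grip_width: 0.0087
finger_force: 62.3
TCP unit mm -37.68 1.03 72.44 yaw 105.52 tilt [-1.7976e+02 -7.0000e-02]
F unit -19.3 0.1 19.2 M [-0.92  3.83  0.08] w 0.008707089113902935 20.025
shift [ 0.004 -0.005 -0.001] twist -0.01
```

The stop is reached: force rises with no further travel. I ease slightly and verify by camera.

```bash
python3 -m creep '[[0,-0.01,0,0,0],[0,-0.01,0,0,0],[0,-0.01,0,0,0],[0,-0.01,0,0,0]]'
python3 go.py -38 1.3 72.5
python3 - <<'E'
from h import *
s=status.observe(); im=grab_frame("wrist"); c=cam("wrist",s)
P=proj(c,[[.5056,.0042,.058]])[0]; print(P)
sc=grab_frame("scene"); a=cv2.resize(im[60:420,160:600],(440,360)); b=cv2.resize(sc[190:350,180:360],(405,360),interpolation=cv2.INTER_CUBIC)
cv2.imwrite("pics/fin.png",cv2.resize(np.hstack([a,b]),(798,340)))
E
```

```text
clock: 20.52
position: [0.5114, -0.045, 0.0725]
tool_rot: [-3.138, -0.001, 1.842]
force: [-14.5, -4.5, 15.8]
grip_width: 0.0087
finger_force: 61.7
TCP unit mm -37.69 1.04 72.46 yaw 105.54 tilt [-1.7982e+02 -5.0000e-02]
F unit -15.2 -0.4 15.8 M [-0.77  3.01  0.04] w 0.008664356793007436 20.525
shift [ 0.004 -0.005 -0.001] twist -0.008
[336.89174763 200.63005615]
```

View pics/fin.png

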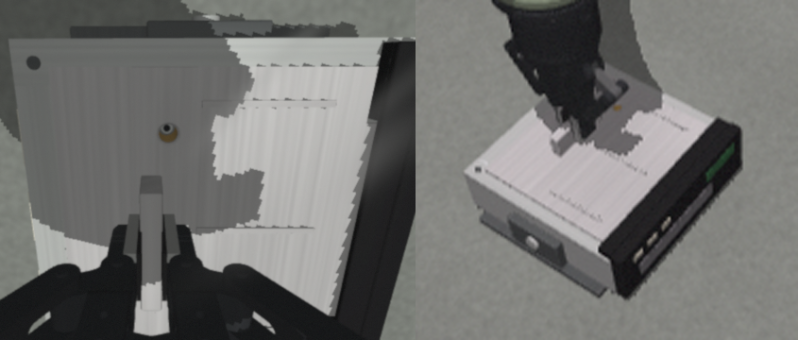

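The picture shows the cover flat under the lip, with the sleeve and stud tip visible through the screw hole at about (168, 132). The hole lies over the stud, and the arm still presses home with about 15 N.

```bash
python3 -c "
from workcell import bot; print(bot.job_done())"
```

```text
the job is handed in; nothing more can be done
None
```

The job is handed in at about 20.6 s: the brass sleeve is seated on the stud, and the cover is flat, under the lip and at the stop with its screw hole over the stud, still gripped and pressed home with about 15 N.

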